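Check the hand brake of the spraying turntable

TASK

Check the hand brake of the model-spraying turntable using only the fingertips and the outside of the fingers, gripping and lifting nothing. First push the small paint jar that stands between the brake lever and its grip bar out through the open end, sliding it upright on the table until it stands wholly past the ends of lever and bar. Then, from the lever's outer side, press the lever in towards the bar with the finger backs until it meets its stop short of the bar, hold it there for about a second without forcing it, let it spring right back out and move clear, with the bar not pressed and the other things on the bench left where they are.

Things in the scene. Friction and masses are not known exactly. Their poses are not given: they have to be found in the camera images.
- stand: Grey cast turntable stand, fixed to the bench. Origin on the table below the gap between brake lever and grip bar; x runs across the gap from lever to bar (away from the robot at yaw 0), y along the bar towards the turntable: the gap's open end faces -y. Base 190 x 225 x 30 mm high from y = 75 to 300 mm. Brackets up to 52 mm high at y = 75 to 110 mm.
- turntable (a point): Centre of the turntable's top (radius 85 mm, 55 mm above the table) at (10, 200) mm in the stand's frame. A grey model aircraft on it reaches 137 mm above the table, from y = 130 mm on.
- bar_end (a point): Centre of the free end of the fixed round grip bar with its black rubber sleeve (radius 11 mm), at x = 45, y = -85, 40 mm above the table in the stand's frame. The bar runs from here along the stand's +y.
- brake (a joint): Angle of the brake lever about its upright pivot (about the stand's +z): 0 = sprung right out (rest), grows as it swings in towards the bar; firm stop at 0.345 rad, the tip then still about 18 mm from the bar. Return spring: pressing 125 mm from the pivot takes 2.6 N to start, 7 N at the stop. A jar in the gap jams it before the stop.
- lever_hinge (a point): The lever's pivot axis, at lever height (40 mm above the table), at x = -20, y = 75 mm in the stand's frame; fixed. The pivot is 58 mm high, radius 12 mm.
- lever_press (a point): Point on the lever's outer face, 125 mm from the pivot, half-way up: a good place to press; it moves with the lever. The lever is a flat aluminium blade 18 mm high (31 to 49 mm above the table), 11 mm thick. At rest it runs from the pivot along the stand's -y, leaning 0.15 rad outward (towards -x). Its inner face is not to be pressed by the fingers.
- lever_tip (a point): Centre of the ball (radius 8 mm) at the lever's free end, 160 mm from the pivot; moves with the lever.
- jar_mid (a point): Centre (half-way up) of the paint jar that stands in the gap: loose upright jar, diameter 36 mm, 45 mm high, about 80 g. The gap there is about 65 mm wide. Wholly past the ends means its centre lies beyond y = -110 mm in the stand's frame; about 150 mm of free table lie beyond the gap.
- jar_b: Bystander: a like jar (36 x 45 mm high) beyond the bar. Origin under its centre.
- tin_a: Bystander: small steel paint tin, diameter 35, 33 mm high, on the lever's side. Origin under its centre.
- tin_b: Bystander: a like tin beside the stand's base. Origin under its centre.
- glue: Bystander: white glue bottle, diameter 32, 85 mm high, beyond the bar's end. Origin under its centre.
- screwdriver: Bystander: screwdriver 160 mm long lying on the table at the right.
- tweezers: Bystander: steel tweezers 130 mm long lying at the right.
- nippers: Bystander: sprue nippers about 140 mm long lying at the right.
There are look-alikes about, which are no part of the job. Leave any blue look-alike of the part that bears jar_mid alone.

How it is judged (in metres and radians):
On the way, in this order (a step that is already met when the one before it is completed fails the run):
1. the jar stands upright wholly past the ends of lever and bar, the lever still out (y of jar_mid in the frame of stand below -0.11 m and angle between jar_mid's own z axis and vertical below 0.15 rad and height (world z) of jar_mid below 0.027 m and value of joint brake below 0.06 rad), for 0.2 s.
2. the fingers hold the lever in against its stop for half a second (value of joint brake above 0.325 rad and contact force between the fingers and brake above 1 N), for 0.5 s.
At the end, for the whole second after the job is handed in: The lever is sprung right out again (below 0.03 rad) after having been held within 0.02 rad of its stop for half a second, and the jar stands upright on the table wholly past the ends of lever and bar (its centre beyond y = -110 mm in the stand's frame) (y of jar_mid in the frame of stand below -0.11 m and angle between jar_mid's own z axis and vertical below 0.15 rad and height (world z) of jar_mid between 0.018 and 0.027 m and value of joint brake below 0.03 rad); the robot touches nothing.
It fails at once if the lever is pressed in while the jar stands in the gap (value of joint brake above 0.12 rad and y of jar_mid in the frame of stand above -0.105 m).
It fails at once if the jar is lifted or tipped (height (world z) of jar_mid above 0.0345 m or angle between jar_mid's own z axis and vertical above 0.5 rad).
It fails at once if the lever is pinched (its inner face pressed by the fingers), or the grip bar is pressed, with more than 6 N (contact force between the fingers and brake_c3 above 6 N or contact force between any of the fingers, the arm and stand_c0 above 6 N or contact force between any of the fingers, the arm and stand_c1 above 6 N).
It fails at once if the lever is forced with more than 40 N (contact force between the fingers and brake above 40 N).
It fails at once if another thing on the bench is moved by more than 20 mm (distance of any of jar_b, tin_a, tin_b, glue, screwdriver, tweezers, nippers from where it was at the start of the episode above 0.02 m).
It also fails if it takes over 51 s, if anything falls off the work surface, if the arm or the gripper's body presses on something with over 40 N, if the wrist force passes 120 N, or if a joint passes its speed limit or range.

ROBOT

A 6-joint arm with a two-finger parallel gripper is mounted at the origin on the work surface. World frame = base frame: x ahead of the robot, y to its left, z up, the work surface at z = 0. Lengths are in mm, angles in rad, forces in N, time in s.
With the tool pointing down it reaches from about 275 to 750 mm from the base axis. Payload 10.2 kg.
Tool frame: the origin (TCP) lies at the very end of the fingers, on their centre line; the grasp point (between the pads) lies 19 mm behind it (ctrl.grip_depth is the distance from the TCP to the grasp point, in mm); z points along the fingers, x is the direction in which the jaws open and shut, and the axes are right-handed (so a half turn about z gives the same grasp; the last joint's range is limited). The gripper opens to 85 mm and grips with 20 to 120 N. Pads are 22 mm wide; open, the fingers measure 114 mm over their backs; the gripper's body (76 mm by 85 mm) begins 54 mm behind the grasp point. The pads swing forward as they close: fully open they stand 13 mm farther back than shut.
Start: joints at [-1.326, 0.313, 1.498, -0, 1.331, -0.223], TCP at [236.724, -468.607, 231.294] pointing down, gripper open.
Joint ranges: [-2.94, 2.94], [-0.97, 2.17], [0.19, 2.56], [-1.23, 4.37], [0.02, 3.11], [-2.88, 2.88]. Speed limits (rad/s): [2.39, 2.39, 3.01, 3.14, 3.14, 3.14].

INTERFACE

Orientations are given as a unit quaternion [w, x, y, z].
In Python, from rig import ctrl gives the robot as it stands.
- The arm moves only by the tool play_rows, never from a script. Its argument "motion" is a list of rows, each a list of 2 entries, a list of its own where there are three numbers: the shift along the tool's x, y, z in mm, then the turn, a rotation vector about the tool's x, y, z in degrees. A call has 1 to 20 rows; each row shifts and turns the commanded pose from where the row before left it, along the tool's axes as they then stand; what a row does not reach is not made up. A row lasts 1/12 s, in which the tool goes at most 41.7 mm and 7.16 degrees, less where a joint would pass 70% of its speed; a pose out of reach is approached as far as the arm can. A call with a gripper value outside its range is refused whole. "fingers" is the finger opening in mm, from 0 to 85.4, set as the call begins (left out, the last holds). The fingers move at their own pace and stop on an object; "squeeze" is the grip in N (left out, the last holds). Time passes only in rows, so rows that do not move let the fingers close. It gives the time, the measured TCP pose, the force and the opening at its end, in the units of the state.
- ctrl.sense(): the state, without advancing time (a new reading comes with each control period).
- ctrl.capture(name): name is "scene" or "top" or "wrist"; returns the picture (420x560x3 uint8, red, green, blue); there is no depth.
- ctrl.get_calibration(name): a dict with "K" (3x3 intrinsics, pixels), "k1" (the pictures are not rectified: a ray, as slopes to the right and down, at radius r is drawn at 1 + k1 r^2 times it, then the intrinsics apply), "R" (3x3) and "t" (3): a world point X has camera coordinates R X + t; the wrist camera has in their place "tool_from_camera" (4x4, takes a point from camera to tool coordinates, whose origin is the TCP and whose axes are the tool frame's). Camera axes: x right, y down, z forward; pixel columns grow to the right and rows downward; lengths in mm; the calibration is good to about 2 mm. A picture is of the moment at which its call begins: read the wrist's pose just before it. get_calibration takes no time and is no camera call.
- ctrl.finish_job(): hands the job in, once; it reports no verdict.
Trained networks look in the newest picture that a camera, given by its name, has taken for a name from the list of things; names that differ only in an ending like _2 or _b are one class to them, and where a whole thing is asked for, a point or a joint stands for the part that bears it (a point fixed in the world has none). Each returns a list of dicts, best first, with "p" (0 to 1); they miss things now and then, are a little off and sometimes report something else, mostly with a low value. They report only what shows in the picture. A call takes as long as a camera call. They do not tell look-alikes from the thing itself.
- ctrl.spot_in(camera, name): "position" ([column, row] as shares, 0 to 1, of the picture: columns of its width, rows of its height, amid what is visible of it).
The state is a dict: "time_s": time; "joints": joint angles; "dq": joint speeds; "tau": joint torques, N m; "eef_pos": TCP position; "ee_rot": TCP orientation; "force": force on the tool from outside, world axes, zero at the start; "wrist_torque": the same for the moment, N m; "grip_width": opening from 0.0 (shut) to 1.0 (fully open).
Only numpy, scipy, OpenCV 4.12 (cv2) and the standard library are available. Lean on these libraries where they do the work, as an engineer would, in place of code of your own. Each camera call takes 0.05 s, during which the arm holds its last target. There are 200 camera calls.

## Working session

There is one attempt and no reset: what is moved stays moved. The work goes in short steps, Python scripts to look and compute and a tool call to move; the robot and the scene stay as the last step left them, time stands still between calls to the robot, and variables do not carry over. Pictures are saved under pics/ and viewed, about 8 in all and at most 12, crops included, and the job is handed in when it is done.

Besides the shell and the picture viewer there is one more tool, called after ">>>" as name(argument=value, ...) on one line, values as JSON. play_rows: Moves the arm, as the interface text tells. Its arguments: {"type":"object","properties":{"motion":{"type":"array"},"fingers":{"type":"number"},"squeeze":{"type":"number"}},"required":["motion"]}

```bash
ls; mkdir -p pics
cat > h.py <<'E'
import numpy as np, cv2
from rig import ctrl
from scipy.spatial.transform import Rotation as R
def cam(n):
    c=ctrl.get_calibration(n); K=np.array(c["K"]);k1=c["k1"]
    if "R" in c: return K,k1,np.array(c["R"]),np.array(c["t"])
    s=ctrl.sense(); q=s["ee_rot"]; T=np.eye(4); T[:3,:3]=R.from_quat([q[1],q[2],q[3],q[0]]).as_matrix(); T[:3,3]=s["eef_pos"]
    M=np.linalg.inv(T@np.array(c["tool_from_camera"])); return K,k1,M[:3,:3],M[:3,3]
def pix(cm,X):
    K,k1,Rm,t=cm; p=np.atleast_2d(X)@Rm.T+t; d=np.array([k1,0,0,0,0.])
    return cv2.projectPoints(np.atleast_2d(X).astype(float),cv2.Rodrigues(Rm)[0],t.astype(float),K,d)[0][:,0]
def world(cm,uv,z):
    K,k1,Rm,t=cm; n=cv2.undistortPoints(np.array([[uv]],float),K,np.array([k1,0,0,0,0.]))[0,0]
    d=Rm.T@np.array([n[0],n[1],1]); o=-Rm.T@t; return o+d*(z-o[2])/d[2]
E
python3 - <<'E'
from h import *
print(ctrl.sense())
for n in("scene","top"):
    im=ctrl.capture(n); cv2.imwrite(f"pics/{n}0.png",im[:,:,::-1]); cm=cam(n); print(n,"campos",-cm[2].T@cm[3])
    for k,z in dict(stand=30,turntable=55,bar_end=40,lever_hinge=50,lever_press=40,lever_tip=40,jar_mid=22,jar_b=22,tin_a=16,tin_b=16,glue=42,screwdriver=8,tweezers=5,nippers=8).items():
        r=ctrl.spot_in(n,k)
        for x in r[:4]:
            if x["p"]>.2:
                u=np.array(x["position"])*[560,420]; print(k,round(x["p"],2),u.round(),world(cm,u,z).round())
E
```

```text
pics
{'time_s': 0.0, 'joints': array([-1.32639843e+00,  3.13478462e-01,  1.49845135e+00, -3.26197837e-05,
        1.33100195e+00, -2.23429138e-01]), 'dq': array([-6.66558352e-06, -1.54940595e-04,  4.26443484e-04,  2.01134509e-03,
        1.80128418e-03,  2.22218819e-03]), 'tau': array([ 1.44183591e-04, -4.12269545e+01, -2.59738898e+01, -2.01124121e-04,
        4.18698110e-03,  1.08441009e-05]), 'eef_pos': array([ 236.65024663, -468.34250798,  230.71514307]), 'ee_rot': array([-4.57139087e-04,  8.51749421e-01, -5.23948924e-01, -4.89467277e-04]), 'force': array([-0.3367662 ,  0.64876204,  0.55993002]), 'wrist_torque': array([-0.02458328, -0.0464153 ,  0.01626764]), 'grip_width': 0.9981710992828701}
scene campos [966.45477192 316.5932721  667.4882756 ]
stand 0.74 [363. 330.] [649. 222.  30.]
stand 0.31 [315. 240.] [545.  38.  30.]
turntable 0.62 [362. 325.] [655. 220.  55.]
bar_end 0.97 [366. 327.] [646. 224.  40.]
lever_hinge 0.79 [364. 326.] [651. 221.  50.]
lever_press 0.82 [316. 244.] [560.  50.  40.]
lever_tip 0.56 [318. 240.] [549.  46.  40.]
jar_mid 0.73 [217. 119.] [ 373. -448.  
[... 735 characters left out ...]
0.]
lever_hinge 0.7 [147. 245.] [478. 242.  50.]
lever_hinge 0.58 [167. 181.] [622. 197.  50.]
lever_press 0.58 [168. 178.] [628. 197.  40.]
lever_press 0.56 [234. 207.] [560.  47.  40.]
lever_tip 0.69 [237. 211.] [551.  40.  40.]
jar_mid 0.61 [265. 203.] [568. -21.  22.]
jar_mid 0.55 [275. 254.] [451. -43.  22.]
jar_b 0.77 [265. 151.] [689. -23.  22.]
tin_a 0.49 [147. 244.] [481. 251.  16.]
tin_b 0.49 [147. 244.] [481. 251.  16.]
glue 0.73 [309. 158.] [ 668. -123.   42.]
screwdriver 0.67 [452. 282.] [ 378. -446.    8.]
tweezers 0.6 [427. 236.] [ 486. -395.    5.]
tweezers 0.48 [167. 181.] [626. 206.   5.]
nippers 0.65 [431. 194.] [ 583. -406.    8.]
nippers 0.65 [240. 210.] [556.  38.   8.]
```

Run:
```python
import cv2
a=cv2.imread("pics/top0.png")[110:310,100:360]; cv2.imwrite("pics/t1.png",cv2.resize(a,None,fx=3,fy=3,interpolation=cv2.INTER_CUBIC))
a=cv2.imread("pics/scene0.png")[130:390,170:470]; cv2.imwrite("pics/s1.png",cv2.resize(a,None,fx=2.3,fy=2.3))
```

```text
(no output)
```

View pics/t1.png

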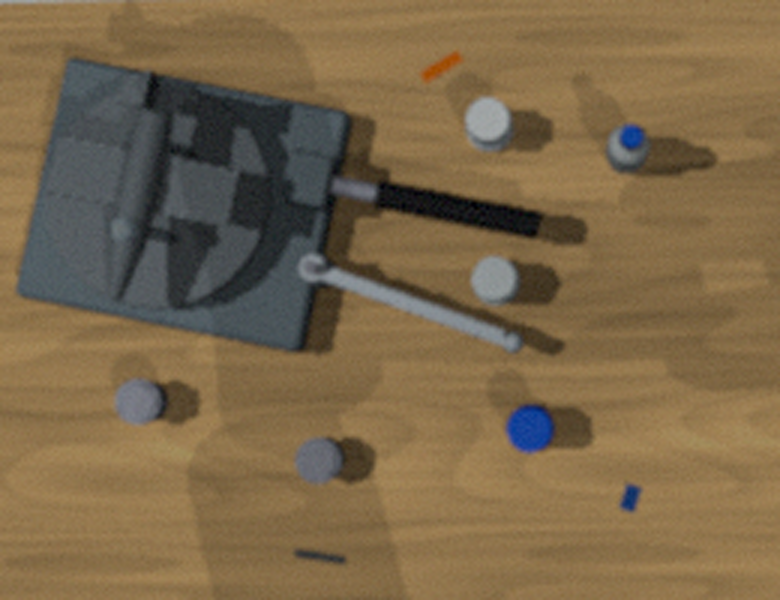

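View pics/s1.png

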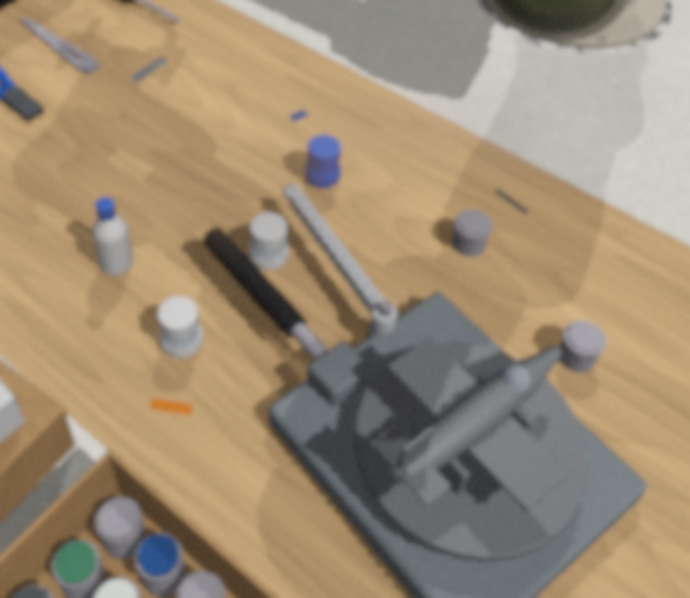

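```bash
cat > fit.py <<'E'
from h import *
from scipy.optimize import least_squares
cm=cam("top"); f=lambda u,v:np.array([100+u/3,110+v/3])-.33
obs=[((-20,75,58),f(313,264)),((45,-85,46),f(540,224)),("tip",f(513,342)),(("c",-95,300,30),f(20,297)),(("c",95,300,30),f(68,58)),(("c",95,75,30),f(348,110)),(("c",-95,75,30),f(300,350))]
def P(p,k):
    x,y,a,cx,th=p
    if k=="tip": l=np.array([-20-160*np.sin(.15-th),75-160*np.cos(.15-th),44])
    elif k[0]=="c": l=np.array([k[1]+cx,k[2],k[3]])
    else: l=np.array(k,float)
    c,s=np.cos(a),np.sin(a); return np.array([x+c*l[0]-s*l[1],y+s*l[0]+c*l[1],l[2]])
r=least_squares(lambda p:np.concatenate([pix(cm,P(p,k))[0]-o for k,o in obs]),[580,0,-.1,0,0],x_scale=[10,10,.1,10,.1])
p=r.x; print(p.round(3)); print(r.fun.reshape(-1,2).round(1).tolist())
c,s=np.cos(p[2]),np.sin(p[2]); Q=np.array([[c,-s],[s,c]])
for n,u,z in(("jar",f(495,277),45),("jarb",f(489,119),45),("blue",f(530,427),45),("glue",f(632,136),85),("tina",f(318,460),33)):
    w=world(cm,u,z); print(n,w.round(),(Q.T@(w[:2]-p[:2])).round())
E
python3 fit.py
```

```text
[ 5.83498e+02  3.48240e+01 -2.10000e-01  1.04020e+01 -2.30000e-02]
[[-0.1, 0.6], [0.5, -0.7], [0.7, 0.3], [-2.1, 0.1], [-0.8, -0.8], [1.0, -0.5], [0.7, 0.9]]
jar [569. -22.  45.] [ -2. -59.]
jarb [689. -20.  45.] [114. -31.]
blue [457. -46.  45.] [-107. -105.]
glue [ 666. -125.   85.] [ 114. -139.]
tina [435. 114.  33.] [-161.   47.]
```

>>> play_rows(motion=[[[0, 0, -5], [0, 0, -6.4]], [[0, 0, -5], [0, 0, -6.4]], [[0, 0, -5], [0, 0, -6.4]], [[0, 0, -5], [0, 0, -6.4]], [[0, 0, -5], [0, 0, -6.4]], [[0, 0, -5], [0, 0, -6.4]], [[0, 0, -5], [0, 0, -6.4]], [[0, 0, -5], [0, 0, -6.4]]], fingers=10)

```text
time_s: 2.17
eef_pos: [236.7, -468.6, 271.5]
ee_rot: [-0.0, 0.995, -0.102, -0.0]
force: [0.3, 0.1, 0.8]
grip_width: 0.115
```

>>> play_rows(motion=[[[11.7, -27.9, 0], [0, 0, 0]], [[11.7, -27.9, 0], [0, 0, 0]], [[11.7, -27.9, 0], [0, 0, 0]], [[11.7, -27.9, 0], [0, 0, 0]], [[11.7, -27.9, 0], [0, 0, 0]], [[11.7, -27.9, 0], [0, 0, 0]], [[11.7, -27.9, 0], [0, 0, 0]], [[11.7, -27.9, 0], [0, 0, 0]], [[11.7, -27.9, 0], [0, 0, 0]], [[11.7, -27.9, 0], [0, 0, 0]], [[11.7, -27.9, 0], [0, 0, 0]], [[11.7, -27.9, 0], [0, 0, 0]], [[11.7, -27.9, 0], [0, 0, 0]], [[11.7, -27.9, 0], [0, 0, 0]], [[11.7, -27.9, 0], [0, 0, 0]], [[11.7, -27.9, 0], [0, 0, 0]], [[11.7, -27.9, 0], [0, 0, 0]], [[11.7, -27.9, 0], [0, 0, 0]], [[0, 0, 0], [0, 0, 0]], [[0, 0, 0], [0, 0, 0]]])

```text
time_s: 3.83
eef_pos: [547.4, -20.2, 270.9]
ee_rot: [0.0, 0.995, -0.103, -0.0]
force: [-0.7, 0.1, 0.2]
grip_width: 0.116
```

Run:
```python
from h import *
s=ctrl.sense(); print(s["eef_pos"],s["ee_rot"],s["grip_width"],s["joints"].round(2)); cm=cam("wrist"); print(ctrl.get_calibration("wrist"))
im=ctrl.capture("wrist"); cv2.imwrite("pics/w1.png",im[:,:,::-1])
print(-cm[2].T@cm[3])
```

```text
[547.38515191 -20.17201599 270.91456804] [ 2.09176784e-05  9.94641681e-01 -1.03382042e-01 -2.83240650e-04] 0.11557733626939137 [-0.25  0.34  1.36 -0.    1.44 -0.04]
{'K': array([[340.50957972,   0.        , 279.67590301],
       [  0.        , 340.50957972, 206.95432536],
       [  0.        ,   0.        ,   1.        ]]), 'k1': -0.032271405598387475, 'tool_from_camera': array([[ 9.99998400e-01,  1.77375044e-03,  2.31252089e-04,
        -1.08723595e-02],
       [-1.76325494e-03,  9.55712443e-01,  2.94296817e-01,
        -7.56687294e+01],
       [ 3.00998610e-04, -2.94296754e-01,  9.55714042e-01,
        -1.43508440e+02],
       [ 0.00000000e+00,  0.00000000e+00,  0.00000000e+00,
         1.00000000e+00]])}
[563.01773252  53.87904488 414.41541069]
```

View pics/w1.png

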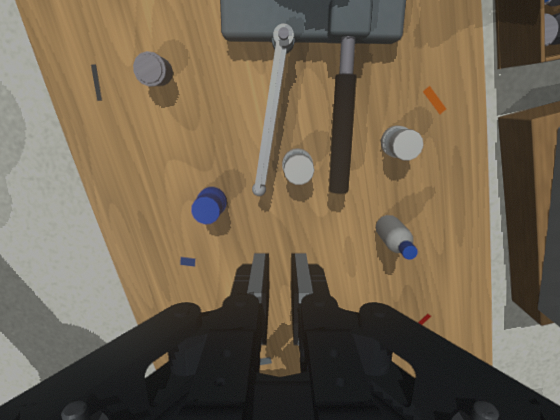

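```bash
cat > fit2.py <<'E'
from h import *
from scipy.optimize import least_squares
cm=cam("wrist")
obs=[((-20,75,58),(283.5,33)),((45,-85,40),(339,189)),((45,-50,40),(340.7,160)),((45,20,40),(344.5,100)),("tip",(260,188)),]
def P(p,k):
    x,y,a=p
    l=np.array([-20-160*np.sin(.15),75-160*np.cos(.15),40]) if k=="tip" else np.array(k,float)
    c,s=np.cos(a),np.sin(a); return np.array([x+c*l[0]-s*l[1],y+s*l[0]+c*l[1],l[2]])
r=least_squares(lambda p:np.concatenate([pix(cm,P(p,k))[0]-o for k,o in obs]),[583,34,-.21],x_scale=[10,10,.1])
p=r.x; print(p.round(3)); print(r.fun.reshape(-1,2).round(1).tolist())
c,s=np.cos(p[2]),np.sin(p[2]); Q=np.array([[c,-s],[s,c]])
e=ctrl.sense()["eef_pos"]; print("tcp local",Q.T@(e[:2]-p[:2]))
for n,u,z in(("jar",(299,169),45),("jarb",(407,144),45),("blue",(207,208),45),("tina",(150,68),33)):
    w=world(cm,u,z); print(n,w.round(),(Q.T@(w[:2]-p[:2])).round())
E
python3 fit2.py
```

```text
[ 5.82516e+02  3.67250e+01 -2.23000e-01]
[[0.6, 0.3], [-0.7, 2.9], [-0.3, 1.3], [0.3, -4.9], [0.1, 1.1]]
tcp local [-21.86072302 -64.24084755]
jar [569. -20.  45.] [ -1. -58.]
jarb [688. -17.  45.] [115. -29.]
blue [458. -43.  45.] [-104. -105.]
tina [436. 116.  33.] [-160.   45.]
```

>>> play_rows(motion=[[[8.5, -20, 0], [0, 0, 0]], [[8.5, -20, 0], [0, 0, 0]], [[8, -20, 0], [0, 0, 0]], [[0, 0, 30], [0, 0, 0]], [[0, 0, 30], [0, 0, 0]], [[0, 0, 30], [0, 0, 0]], [[0, 0, 30], [0, 0, 0]], [[0, 0, 30], [0, 0, 0]], [[0, 0, 30], [0, 0, 0]], [[0, 0, 10], [0, 0, 0]], [[0, 0, 0], [0, 0, 0]], [[0, 0, 0], [0, 0, 0]], [[0, 0, 0], [0, 0, 0]]])

```text
time_s: 4.97
eef_pos: [585.1, 31.8, 83.4]
ee_rot: [0.0, 0.995, -0.105, 0.002]
force: [-0.2, 0.6, 1.1]
grip_width: 0.122
```

Run:
```python
from h import *
cm=cam("wrist"); s=ctrl.sense(); print(s["eef_pos"],s["force"])
a=ctrl.capture("wrist"); b=ctrl.capture("top")
cv2.imwrite("pics/c2.png",np.hstack([a,cv2.resize(b[130:270,180:320],(420,420))])[:,:,::-1][:, :].copy())
i=cv2.imread("pics/c2.png"); cv2.imwrite("pics/c2.png",cv2.resize(i,(798,342)))
for l in [(-20,75,58),(45,-85,40)]:
    c,S=np.cos(-.215),np.sin(-.215); print(pix(cm,[583+c*l[0]-S*l[1],35.5+S*l[0]+c*l[1],l[2]]))
```

```text
[585.08303212  31.84442785  83.44478704] [-0.24202422  0.59238846  1.05288578]
[[232.32100363  96.76098434]]
[[341.82895217 350.78108536]]
```

View pics/c2.png

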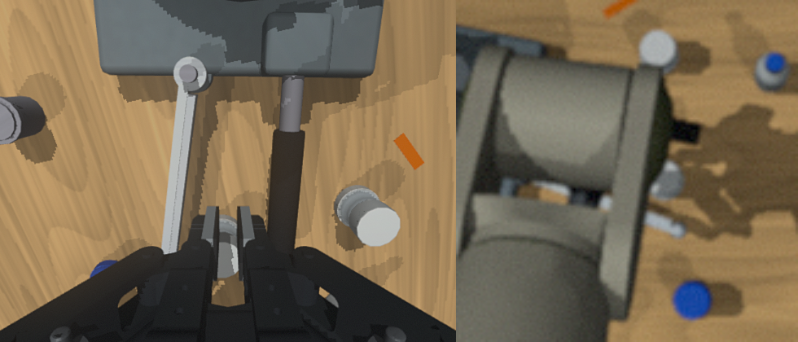

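>>> play_rows(motion=[[[0, 0, 16], [0, 0, 0]], [[0, 0, 14], [0, 0, 0]], [[0, 0, 12], [0, 0, 0]], [[0, 0, 8], [0, 0, 0]], [[0, 0, 6], [0, 0, 0]], [[0, 0, 6], [0, 0, 0]], [[0, 0, 5], [0, 0, 0]], [[0, 0, 0], [0, 0, 0]], [[0, 0, 0], [0, 0, 0]]])

```text
time_s: 5.82
eef_pos: [584.1, 32.3, 14.4]
ee_rot: [0.0, 0.995, -0.104, 0.0]
force: [-0.7, 0.4, -0.3]
grip_width: 0.112
```

Run:
```python
from h import *
s=ctrl.sense(); print(s["eef_pos"],s["force"],s["grip_width"])
a=ctrl.capture("wrist"); b=ctrl.capture("scene")[170:290,230:390]
cv2.imwrite("pics/c3.png",np.hstack([a[:,100:],cv2.resize(b,(560,420))])[:,:,::-1][:, :].copy())
i=cv2.imread("pics/c3.png"); cv2.imwrite("pics/c3.png",cv2.resize(i,(796,328)))
```

```text
[584.14237784  32.34277995  14.39428843] [-0.70944847  0.44118103 -0.32533415] 0.11225396242469493
```

View pics/c3.png

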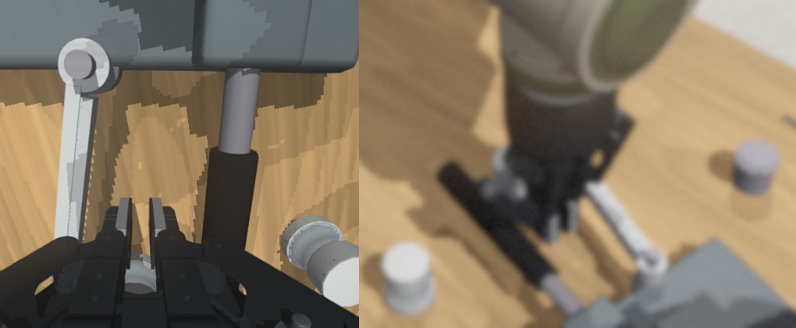

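>>> play_rows(motion=[[[-0.2, 5, 0], [0, 0, 0]], [[-0.2, 5, 0], [0, 0, 0]], [[-0.2, 5, 0], [0, 0, 0]], [[-0.2, 5, 0], [0, 0, 0]], [[-0.2, 5, 0], [0, 0, 0]], [[-0.2, 5, 0], [0, 0, 0]], [[-0.2, 5, 0], [0, 0, 0]], [[-0.2, 5, 0], [0, 0, 0]], [[-0.2, 5, 0], [0, 0, 0]], [[-0.2, 5, 0], [0, 0, 0]], [[0, 0, 0], [0, 0, 0]]])

```text
time_s: 6.83
eef_pos: [571.5, -17.1, 14.3]
ee_rot: [0.0, 0.994, -0.105, -0.0]
force: [0.5, 0.3, 0.3]
grip_width: 0.12
```

Run:
```python
from h import *
s=ctrl.sense(); print(s["eef_pos"],s["force"],s["grip_width"])
a=ctrl.capture("wrist"); b=ctrl.capture("scene")[150:270,220:380]
cv2.imwrite("pics/c4.png",cv2.resize(np.hstack([a[:,100:],cv2.resize(b,(560,420))])[:,:,::-1].copy(),(796,328)))
```

```text
[571.52154066 -17.05634134  14.29980428] [0.49972739 0.29444229 0.31684693] 0.12010184286156435
```

View pics/c4.png

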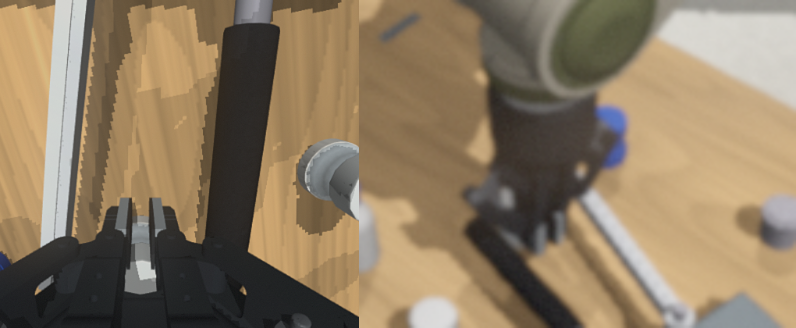

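>>> play_rows(motion=[[[-0.1, 5, 0], [0, 0, 0]], [[-0.1, 5, 0], [0, 0, 0]], [[-0.1, 5, 0], [0, 0, 0]], [[-0.1, 5, 0], [0, 0, 0]], [[-0.1, 5, 0], [0, 0, 0]], [[-0.1, 5, 0], [0, 0, 0]], [[-0.1, 5, 0], [0, 0, 0]], [[-0.1, 5, 0], [0, 0, 0]], [[-0.1, 5, 0], [0, 0, 0]], [[-0.1, 5, 0], [0, 0, 0]], [[0, 4, 0], [0, 0, 0]], [[0, 2, 0], [0, 0, 0]], [[0, 0, 0], [0, 0, 0]], [[0, 0, 0], [0, 0, 0]], [[0, -5, 0], [0, 0, 0]], [[0, -5, 0], [0, 0, 0]], [[0, 0, 0], [0, 0, 0]]])

```text
time_s: 8.35
eef_pos: [561.3, -59.7, 14.3]
ee_rot: [-0.0, 0.995, -0.104, -0.0]
force: [0.1, -0.3, -0.1]
grip_width: 0.114
```

>>> play_rows(motion=[[[0, 0, -10], [0, 0, 0]], [[0, 0, -25], [0, 0, 0]], [[0, 0, -30], [0, 0, 0]], [[0, 0, -30], [0, 0, 0]], [[0, 0, -30], [0, 0, 0]], [[0, 0, -30], [0, 0, 0]], [[-10, -20, -20], [0, 0, 0]], [[-20, -25, 0], [0, 0, 0]], [[-20, -20, 0], [0, 0, 0]], [[-20, 0, 0], [0, 0, 0]], [[-15, 0, 0], [0, 0, 0]], [[0, 0, 0], [0, 0, 0]], [[0, 0, 0], [0, 0, 0]]], fingers=0)

```text
time_s: 9.43
eef_pos: [491.7, 20.3, 190.2]
ee_rot: [0.0, 0.995, -0.104, 0.001]
force: [0.5, -0.7, -0.6]
grip_width: 0.003
```

Run:
```python
from h import *
cm=cam("wrist");s=ctrl.sense(); print(s["time_s"],s["eef_pos"],s["force"],s["grip_width"])
a=ctrl.capture("wrist"); b=ctrl.capture("scene"); cv2.imwrite("pics/w5full.png",a[:,:,::-1])
for n,k in (("wrist","jar_mid"),("scene","jar_mid")):
  for x in ctrl.spot_in(n,k): u=np.array(x["position"])*[560,420]; print(n,x["p"],u,world(cam(n),u,22))
cv2.imwrite("pics/c5.png",cv2.resize(np.hstack([a,cv2.resize(b[130:290,170:383],(560,420))])[:,:,::-1].copy(),(800,300)))
```

```text
9.4333 [491.72968086  20.30725897 190.23772333] [ 0.48789679 -0.65220338 -0.56396731] 0.002714098480600612
wrist 0.86 [252.784 245.784] [453.83219412 -33.69864694  22.        ]
scene 0.79 [265.384 210.882] [ 546.26865178 -101.26143064   22.        ]
scene 0.63 [309.512 201.684] [459.54537754 -43.25556479  22.        ]
```

View pics/c5.png

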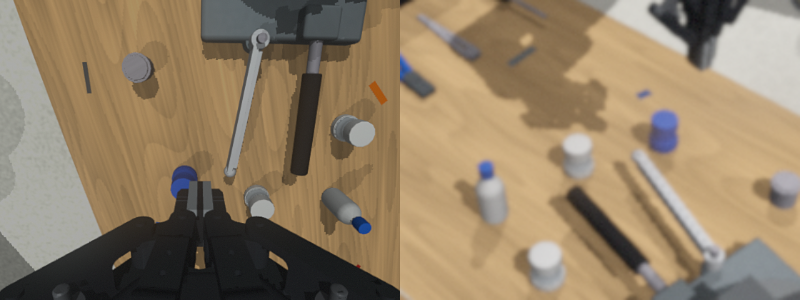

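>>> play_rows(motion=[[[2, 6, 20], [0, 0, 0]], [[2, 6, 30], [0, 0, 0]], [[0, 0, 30], [0, 0, 0]], [[0, 0, 30], [0, 0, 0]], [[0, 0, 25], [0, 0, 0]], [[0, 0, 15], [0, 0, 0]], [[0, 0, 10], [0, 0, 0]], [[0, 0, 4], [0, 0, 0]], [[0, 0, 0], [0, 0, 0]], [[0, 0, 0], [0, 0, 0]]])

```text
time_s: 10.47
eef_pos: [493.6, 7.6, 26.0]
ee_rot: [0.0, 0.995, -0.105, 0.001]
force: [-0.4, -0.1, 0.3]
grip_width: -0.0
```

>>> play_rows(motion=[[[4, 0, 0], [0, 0, 0]], [[4, 0, 0], [0, 0, 0]], [[4, 0, 0], [0, 0, 0]], [[3, 0, 0], [0, 0, 0]], [[3, 0, 0], [0, 0, 0]], [[0, 0, 0], [0, 0, 0]], [[0, 0, 0], [0, 0, 0]]])

```text
time_s: 11.05
eef_pos: [510.6, 4.0, 25.3]
ee_rot: [0.0, 0.995, -0.104, -0.0]
force: [0.5, -0.1, -0.2]
grip_width: -0.001
```

Run:
```python
from h import *
s=ctrl.sense(); print(s["eef_pos"],s["force"],s["grip_width"])
a=ctrl.capture("wrist"); b=ctrl.capture("scene")
cv2.imwrite("pics/c6.png",cv2.resize(np.hstack([a,cv2.resize(b[150:270,240:400],(560,420))])[:,:,::-1].copy(),(800,300)))
```

```text
[510.58925572   3.99669087  25.25860199] [ 0.45371575 -0.1100123  -0.22069814] -0.0014921211448979197
```

View pics/c6.png

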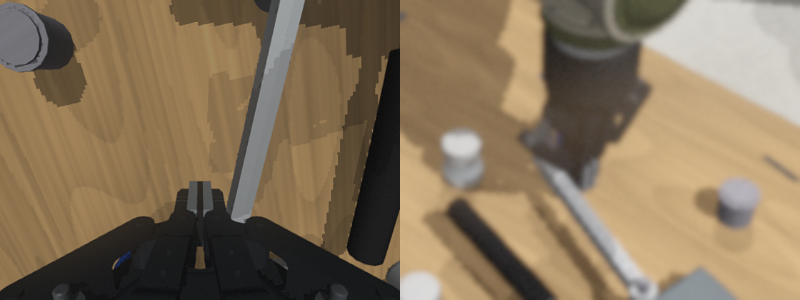

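>>> play_rows(motion=[[[3, 0, 0], [0, 0, 0]], [[3, 0, 0], [0, 0, 0]], [[3, 0, 0], [0, 0, 0]], [[3, 0, 0], [0, 0, 0]], [[0, 0, 0], [0, 0, 0]]])

```text
time_s: 11.57
eef_pos: [522.4, 1.3, 25.1]
ee_rot: [0.0, 0.995, -0.105, -0.0]
force: [-3.7, -0.7, 0.4]
grip_width: -0.003
```

>>> play_rows(motion=[[[3, 0, 0], [0, 0, 0]], [[3, 0, 0], [0, 0, 0]], [[3, 0, 0], [0, 0, 0]], [[3, 0, 0], [0, 0, 0]], [[3, 0, 0], [0, 0, 0]], [[3, 0, 0], [0, 0, 0]], [[2, 0, 0], [0, 0, 0]], [[0, 0, 0], [0, 0, 0]], [[0, 0, 0], [0, 0, 0]]])

```text
time_s: 12.32
eef_pos: [541.6, -2.9, 25.1]
ee_rot: [0.0, 0.995, -0.104, -0.001]
force: [-6.0, -2.5, 0.8]
grip_width: 0.002
```

Run:
```python
from h import *
cm=cam("wrist");s=ctrl.sense(); print(s["eef_pos"],s["force"],s["grip_width"])
p=s["eef_pos"]; dx,dy=p[0]-583,p[1]-35.5; print("local",.977*dx-.213*dy,.213*dx+.977*dy)
a=ctrl.capture("wrist")
cv2.imwrite("pics/c7.png",a[:,:,::-1])
```

```text
[541.55556189  -2.86923853  25.10660938] [-5.99802059 -2.4866099   0.82193534] 0.0018036096329359973
local -32.31856822700098 -46.31441136560156
```

View pics/c7.png

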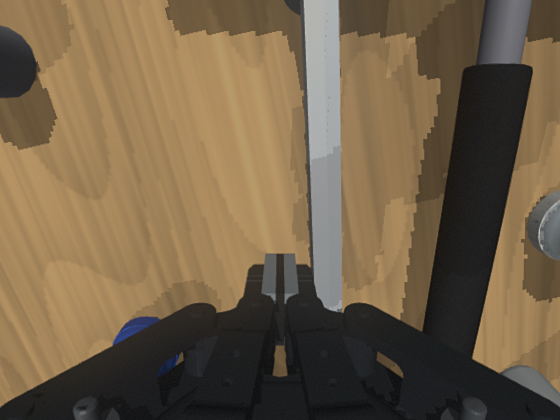

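>>> play_rows(motion=[[[2, 0, 0], [0, 0, 0]], [[2, 0, 0], [0, 0, 0]], [[2, 0, 0], [0, 0, 0]], [[2, 0, 0], [0, 0, 0]], [[1, 0, 0], [0, 0, 0]], [[0, 0, 0], [0, 0, 0]], [[0, 0, 0], [0, 0, 0]]])

```text
time_s: 12.95
eef_pos: [550.2, -4.3, 25.1]
ee_rot: [-0.0, 0.995, -0.104, -0.001]
force: [-6.3, -1.7, 0.9]
grip_width: 0.0
```

>>> play_rows(motion=[[[1, 0, 0], [0, 0, 0]], [[1, 0, 0], [0, 0, 0]], [[0, 0, 0], [0, 0, 0]], [[0, 0, 0], [0, 0, 0]]])

```text
time_s: 13.28
eef_pos: [552.0, -4.6, 25.1]
ee_rot: [-0.0, 0.995, -0.104, -0.001]
force: [-7.0, 0.4, 1.3]
grip_width: 0.001
```

>>> play_rows(motion=[[[1, 0, 0], [0, 0, 0]], [[1, 0, 0], [0, 0, 0]], [[0, 0, 0], [0, 0, 0]], [[0, 0, 0], [0, 0, 0]]])

```text
time_s: 13.62
eef_pos: [554.0, -4.8, 25.0]
ee_rot: [-0.0, 0.995, -0.104, -0.001]
force: [-7.1, 0.5, 0.9]
grip_width: 0.002
```

>>> play_rows(motion=[[[1, 0, 0], [0, 0, 0]], [[0, 0, 0], [0, 0, 0]], [[0, 0, 0], [0, 0, 0]]])

```text
time_s: 13.87
eef_pos: [554.9, -5.0, 25.1]
ee_rot: [-0.0, 0.995, -0.104, -0.001]
force: [-7.0, 2.0, 2.3]
grip_width: -0.001
```

>>> play_rows(motion=[[[1, 0, 0], [0, 0, 0]], [[0, 0, 0], [0, 0, 0]], [[0, 0, 0], [0, 0, 0]]])

```text
time_s: 14.12
eef_pos: [555.9, -5.0, 25.0]
ee_rot: [-0.0, 0.995, -0.104, -0.001]
force: [-6.8, 3.3, 2.3]
grip_width: 0.002
```

>>> play_rows(motion=[[[1, 0, 0], [0, 0, 0]], [[0, 0, 0], [0, 0, 0]], [[0, 0, 0], [0, 0, 0]]])

```text
time_s: 14.37
eef_pos: [556.2, -5.1, 25.0]
ee_rot: [-0.001, 0.995, -0.104, -0.002]
force: [-11.0, 3.9, 4.4]
grip_width: -0.003
```

>>> play_rows(motion=[[[0.5, 0, 0], [0, 0, 0]], [[0, 0, 0], [0, 0, 0]], [[0, 0, 0], [0, 0, 0]], [[0, 0, 0], [0, 0, 0]]])

```text
time_s: 14.7
eef_pos: [556.3, -5.1, 24.9]
ee_rot: [-0.001, 0.995, -0.104, -0.003]
force: [-12.6, 3.4, 5.6]
grip_width: -0.001
```

Run:
```python
from h import *
s=ctrl.sense(); print(s["eef_pos"],s["force"],s["grip_width"])
cv2.imwrite("pics/c8.png",ctrl.capture("wrist")[:,:,::-1])
```

```text
[556.29933596  -5.08263067  24.92535053] [-12.60771117   3.38343778   5.64789011] -0.0005273850221168818
```

View pics/c8.png

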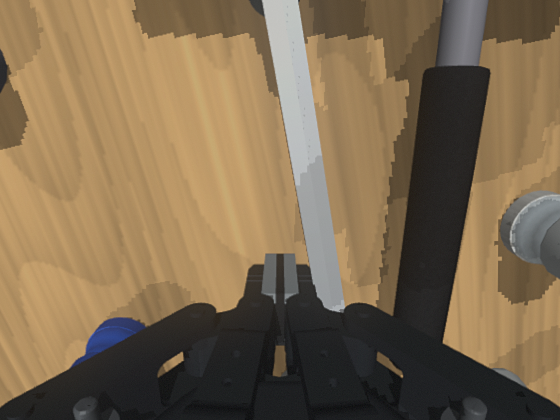

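Run:
```python
from h import *
cm=cam("wrist")
def ang(a,b,z):
    A,B=world(cm,a,z),world(cm,b,z); d=A-B; return np.arctan2(-d[0],d[1])  # yaw of direction tip->pivot
g=cv2.cvtColor(cv2.imread("pics/c8.png"),cv2.COLOR_BGR2GRAY).astype(int)
for r in (20,60,100,140,200,240,280,300): 
    d=np.diff(g[r]);print(r,[(int(i),int(d[i])) for i in np.where(abs(d)>30)[0] if 230<i<520])
for y,p,q,z in(("bar R",(487,70),(443,340),40),("bar L",(427,70),(394,310),40),("lever R",(297,0),(345,310),49)):
    print(y,ang(p,q,z))
```

```text
20 [(264, 38), (265, 50), (300, -75)]
60 [(272, 75), (384, -40)]
100 [(278, -34), (279, 60), (405, -38), (419, -34), (485, 59)]
140 [(285, -37), (286, 38), (287, 37), (478, 49), (479, 35)]
200 [(296, -38), (297, 34), (386, -41), (407, -36), (468, 75), (513, -32)]
240 [(383, -41), (402, -50), (460, 52), (461, 43), (497, -46), (509, 61), (511, -31)]
280 [(245, -51), (246, -37), (275, -33), (283, 34), (311, 47), (312, 49), (380, -44), (397, -36), (453, 74), (454, 33), (497, -46)]
300 [(238, -52), (239, -32), (273, 65), (275, -44), (283, 36), (320, 51), (321, 43), (375, -38), (394, -41), (449, 66), (450, 50), (507, -49)]
bar R -0.20412341705969628
bar L -0.2290359653383269
lever R -0.019644471996505694
```

>>> play_rows(motion=[[[-0.5, 0, 0], [0, 0, 0]], [[0, 0, 0], [0, 0, 0]], [[0, 0, 0], [0, 0, 0]], [[0, 0, 0], [0, 0, 0]], [[0, 0, 0], [0, 0, 0]], [[0, 0, 0], [0, 0, 0]], [[0, 0, 0], [0, 0, 0]], [[0, 0, 0], [0, 0, 0]], [[0, 0, 0], [0, 0, 0]], [[0, 0, 0], [0, 0, 0]]])

```text
time_s: 15.58
eef_pos: [556.1, -5.1, 24.9]
ee_rot: [-0.001, 0.995, -0.104, -0.002]
force: [-9.9, 2.9, 3.7]
grip_width: -0.001
```

>>> play_rows(motion=[[[-3, 0, 0], [0, 0, 0]], [[-3, 0, 0], [0, 0, 0]], [[-3, 0, 0], [0, 0, 0]], [[-4, 0, 0], [0, 0, 0]], [[-4, 0, 0], [0, 0, 0]], [[-4, 0, 0], [0, 0, 0]], [[-4, 0, 0], [0, 0, 0]], [[-4, 0, 0], [0, 0, 0]], [[-4, 0, 0], [0, 0, 0]], [[-4, 0, 0], [0, 0, 0]], [[-4, 0, 0], [0, 0, 0]], [[-4, 0, 0], [0, 0, 0]], [[-5, 0, 0], [0, 0, 0]], [[-5, 0, 0], [0, 0, 0]], [[-5, 0, 0], [0, 0, 0]], [[0, 0, 0], [0, 0, 0]]])

```text
time_s: 16.92
eef_pos: [498.1, 6.6, 25.4]
ee_rot: [0.0, 0.995, -0.105, -0.0]
force: [-0.0, -0.6, -0.2]
grip_width: 0.0
```

>>> play_rows(motion=[[[0, 0, -10], [0, 0, 0]], [[0, 0, -25], [0, 0, 0]], [[0, 0, -30], [0, 0, 0]], [[0, 0, -30], [0, 0, 0]], [[0, 0, -30], [0, 0, 0]], [[0, 0, -30], [0, 0, 0]], [[0, 0, -20], [0, 0, 0]], [[-20, 0, 0], [0, 0, 0]], [[-20, 0, 0], [0, 0, 0]], [[0, 0, 0], [0, 0, 0]], [[0, 0, 0], [0, 0, 0]], [[0, 0, 0], [0, 0, 0]]])

```text
time_s: 17.92
eef_pos: [460.3, 14.6, 200.9]
ee_rot: [0.0, 0.995, -0.105, 0.001]
force: [0.4, 0.1, 0.3]
grip_width: 0.003
```

Run:
```python
from h import *
cm=cam("wrist");s=ctrl.sense(); print(s["time_s"],s["eef_pos"],s["force"])
a=ctrl.capture("wrist"); b=ctrl.capture("scene"); ctrl.capture("top")
for n in ("scene","top"):
  for x in ctrl.spot_in(n,"jar_mid"): u=np.array(x["position"])*[560,420]; print(n,x["p"],u,world(cam(n),u,22))
cv2.imwrite("pics/c9.png",cv2.resize(np.hstack([a,cv2.resize(b[130:290,170:383],(560,420))])[:,:,::-1].copy(),(800,300)))
```

```text
17.9167 [460.31766818  14.59829845 200.91095488] [0.41218051 0.08739557 0.32474752]
scene 0.53 [313.208 204.498] [461.1115008  -31.34279438  22.        ]
top 0.58 [455.112 284.088] [ 375.51676344 -448.09833447   22.        ]
top 0.53 [300.104 210.798] [ 549.18438653 -101.7586478    22.        ]
top 0.46 [281.904 252.504] [455.12976274 -58.09629814  22.        ]
```

View pics/c9.png

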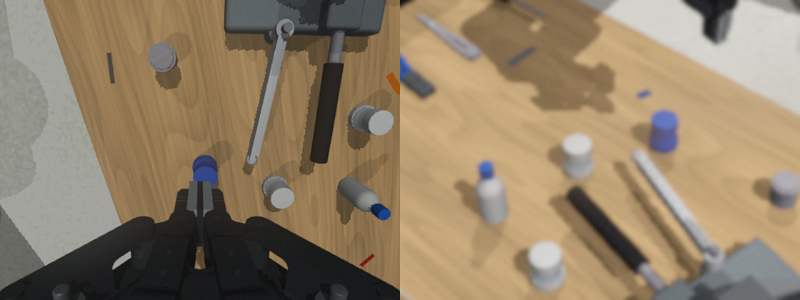

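```bash
python3 -c "
from rig import ctrl
print(ctrl.finish_job())"
```

```text
the job is handed in; nothing more can be done
None
```

The job is done and handed in at about 18 s of the 51 s allowed; no verdict was reported.

- **Jar:** I pushed it upright out of the gap with nearly shut fingertips. It now stands at about y = -140 mm in the stand's frame, well past the -110 mm line; a second picture from the top camera agrees to within a few millimetres.
- **Brake lever:** I pressed it with the finger backs until it stopped. The wrist picture put it about 0.195 rad inward of the bar's direction, which is 0.345 rad of swing, the stop angle. I held it there for about 1.2 s at 10–14 N, against the 40 N limit.
- **After release:** the last pictures show the lever sprung right back out, the jar upright, and the jars, tins and glue bottle looking where they were. The tool is clear at z = 201 mm, reading under 1 N.

**Not fully settled:**
- At the stop the tool also felt an upward force of 4–6 N. I took it for friction on the lever, but did not rule out light contact with the bar, so I backed off 0.5 mm for most of the hold.
- In the last round the jar detector found the real jar only in the top picture. In the scene picture it reported only the blue look-alike, so there I checked the jar by eye.
- I checked the blue jar by eye only. The screwdriver, tweezers and nippers I did not re-measure, but no move took the tool down near them.

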